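Load the test kiln and hold its lid at the drying gap

ROBOT

A 6-joint arm with a two-finger parallel gripper is mounted at the origin on the work surface; the furniture and walls round the work are solid. World frame = base frame: x ahead of the robot, y to its left, z up, the work surface at z = 0. Lengths are in m, angles in rad, forces in N, time in s.
With the tool pointing down it reaches from about 0.35 to 0.925 m from the base axis. Payload 6.4 kg.
Tool frame: the origin (TCP) lies between the finger pads, 19 mm behind the fingertips; this is the grasp point; z points along the fingers, y is the line along which they close (so a half turn about z gives the same grasp; the last joint's range is limited). The gripper opens to 94 mm and grips with 3 to 60 N. Pads are 16 mm wide; open, the fingers measure 119 mm over their backs; the gripper's body (75 mm by 177 mm) begins 78 mm behind the grasp point.
Start: joints at [1.056, 0.245, 1.558, -0, 1.339, -0.174], TCP at [0.217, 0.613, 0.224] pointing down, gripper open.
Joint ranges: [-3.13, 3.13], [-1.02, 2.26], [0.13, 2.54], [-0.95, 4.09], [0.21, 2.88], [-2.74, 2.74]. Speed limits (rad/s): [2.57, 2.57, 3.14, 3.14, 3.14, 3.14].

INTERFACE

Orientations are given as a unit quaternion [x, y, z, w].
In Python, from workcell import observe, capture, calibration, sign_off gives the robot as it stands.
- The arm moves only by the tool jog_arm, never from a script. Its argument "rows" is one flat list of numbers, 6 for each row, row after row: the shift along the world's x, y, z in m, then the turn, a rotation vector about the world's x, y, z in rad. A call has 1 to 12 rows; each row shifts and turns the commanded pose from where the row before left it; what a row does not reach is not made up. A row lasts 1/8 s, in which the tool goes at most 62.5 mm and 10.7 degrees, less where a joint would pass 70% of its speed; a pose out of reach is approached as far as the arm can. A call is refused whole if a number of a shift passes 0.0625 or a number of a turn 0.188, either way. A call with a gripper value outside its range is refused whole. "gripper" is the finger opening in m, from 0 to 0.094, set as the call begins (left out, the last holds). The fingers move at their own pace and stop on an object; "grip_force" is the grip in N (left out, the last holds). Time passes only in rows, so rows that do not move let the fingers close. It gives the time, the measured TCP pose, the force, the opening and the grip force at its end, in the units of the state.
- observe(): the state, without advancing time (a new reading comes with each control period).
- capture(name): name is "side" or "top"; returns the picture (384x512x3 uint8, blue, green, red); there is no depth.
- calibration(name): a dict with "fx", "fy", "cx", "cy" (pixels), "T" (4x4, takes a point from camera to world coordinates). Camera axes: x right, y down, z forward; pixel columns grow to the right and rows downward; lengths in m; the calibration is good to about 2 mm. A picture is of the moment at which its call begins. calibration takes no time and is no camera call.
- sign_off(): hands the job in; it is judged then, once.
The state is a dict: "clock": time; "joint_pos": joint angles; "dq": joint speeds; "joint_efforts": joint torques, N m; "eef_pos": TCP position; "eef_rot": TCP orientation; "force": force on the tool from outside, world axes, zero at the start; "torque": the same for the moment, N m; "finger_gap": finger opening in m; "gripper_force": force on a finger pad.
Only numpy, scipy, OpenCV 4.12 (cv2) and the standard library are available. Lean on these libraries where they do the work, as an engineer would, in place of code of your own. Each camera call takes 0.05 s, during which the arm holds its last target. There are 200 camera calls.

TASK

The small test kiln stands open, its lid leaning back on its hinge stop. Stand the teal-glazed test cup upright in the middle of the kiln's shelf, clear of the walls, and let go of it; then take the lid by its handle bar and lower it under control to the drying position, 15 degrees open, without letting it drop or come shut on the way. Finish while still holding the lid there by its handle: it would fall shut, and I will slip the kiln post under it myself, so leave the post, the brown-glazed cup and the jars where they stand.

Things in the scene. Friction and masses are not known exactly. Their poses are not given: they have to be found in the camera images.
- cup_teal: the cup to load: a small thrown test cup, teal glaze on its upper part over a bare buff foot, 56 mm high, 61 mm across from 19 mm up to the rim and tapering to 48 mm at the foot; 0.08 to 0.15 kg. Origin at the centre of its underside, z up. It stands upright on the table; which of the two cup places it has changes
- cup_brown: the other test cup, to be left alone: the same shape with red-brown glaze, 63 mm high, 64 mm across. Origin at the centre of its underside
- kiln_post: a loose buff refractory post standing on end on the table, 26 x 26 x 52 mm, to be left alone. Origin at the centre of its underside
- jar_red_lid: a loose jar with a ribbed red lid, 64 mm across and 79 mm high, to be left alone. Origin at the centre of its underside
- kiln: bench-top test kiln, fixed: bright-metal jacket lined with cream brick, open at the top, 180 mm (its x) by 200 mm (its y), rim 115 mm above the table; chamber 130 (x) by 150 mm (y), centred. Origin on the table under its centre. Its -x side is the handle side and looks to the robot's right, give or take 18 degrees; +x carries the hinge; +y a grey control box 55 mm deep with a knob (not used)
- kiln_shelf (a point): the middle of the upper face of the kiln shelf, the flat buff plate 112 x 132 mm on which ware stands at the bottom of the chamber, 35 mm above the table and 80 mm below the rim; axes as the kiln's
- hinge (a point): the middle of the lid's hinge axis, which runs along the kiln's y at rim height, 115 mm above the table and 98 mm from the kiln's centre towards its +x; axes as the kiln's
- lid_angle (a joint): lid angle in rad, 0 shut (level on the rim), growing as it opens. It starts at its stop, 1.75 (100 degrees), where it stays by itself; brought forward past about 1.45 it falls shut (0.48 kg, almost no friction). 15 degrees is 0.262: the front edge of its underside is then about 49 mm, the middle of the handle bar about 76 mm above the kiln's rim
- kiln_lid: the lid, a metal-capped brick slab 180 mm from back to front edge, 200 mm wide, 31 mm thick; origin on the hinge axis, its own -x towards the free edge. In the middle of that edge a round black handle bar, 14 mm thick, 102 mm long between two steel arms, parallel to the hinge, its axis 45 mm out from the edge in the plane of the lid (38 mm clear gap for a finger)
- handle_bar (a point): middle of the handle bar, on its axis; y runs along the bar. Lid shut: 233 mm from the hinge axis towards the kiln's -x and 16 mm above it. Lid leaning open: the highest point, 341 mm above the table, free to be taken from above with a finger on either side. The bar is smooth and round and can turn between the fingers while they keep pointing down
Things that resemble listed ones, but are neither listed nor needed, are in the scene too. There is more than one size of the cup_teal; the job needs the larger.

How it is judged:
On the way:
1. the teal cup stands upright in the middle of the kiln shelf (within 20 mm), let go (horizontal distance between cup_teal and kiln_shelf below 0.02 m and z of cup_teal in the frame of kiln_shelf between -0.006 and 0.006 m and angle between cup_teal's own z axis and vertical below 0.1 rad and linear speed of cup_teal below 0.03 m/s and contact force between the fingers and cup_teal below 0.05 N and value of joint lid_angle above 1.3 rad), for 0.2 s.
At the end, for the whole second after the job is handed in: The teal cup stands upright on the kiln shelf within 20 mm of its middle, released; the lid is held still by the fingers at its handle bar (TCP within 45 mm of the bar's middle) at 15 degrees, within 4 degrees; the brown cup, the post and the red-lidded jar are within 20 mm of where they stood (horizontal distance between cup_teal and kiln_shelf below 0.02 m and z of cup_teal in the frame of kiln_shelf between -0.006 and 0.006 m and angle between cup_teal's own z axis and vertical below 0.1 rad and linear speed of cup_teal below 0.03 m/s and contact force between the fingers and cup_teal below 0.05 N and value of joint lid_angle between 0.192 and 0.332 rad and velocity of joint lid_angle between -0.05 and 0.05 rad/s and contact force between the fingers and kiln_lid above 0.5 N and distance between the grasp point and handle_bar below 0.045 m and distance of each of cup_brown, kiln_post, jar_red_lid from where it was at the start of the episode below 0.02 m); the arm keeps its last pose, push and grip.
It fails at once if the lid comes shut (under 3 degrees) (value of joint lid_angle below 0.052 rad).
It fails at once if the lid is let drop (closing faster than 2 rad/s) (value of joint lid_angle below 1.4 rad and velocity of joint lid_angle below -2 rad/s).
It fails at once if cup brown is knocked over or shoved (distance of cup_brown from where it was at the start of the episode above 0.03 m or angle between cup_brown's own z axis and vertical above 0.4 rad).
It fails at once if kiln post is knocked over or shoved (distance of kiln_post from where it was at the start of the episode above 0.03 m or angle between kiln_post's own z axis and vertical above 0.4 rad).
It fails at once if jar red lid is knocked over or shoved (distance of jar_red_lid from where it was at the start of the episode above 0.03 m or angle between jar_red_lid's own z axis and vertical above 0.4 rad).
It also fails if it takes over 72 s, if anything falls off the work surface, if the arm or the gripper's body presses on something with over 40 N, if the wrist force passes 120 N, or if a joint passes its speed limit or range.

## Working session

There is one attempt and no reset: what is moved stays moved. The work goes in short steps, Python scripts to look and compute and a tool call to move; the robot and the scene stay as the last step left them, time stands still between calls to the robot, and variables do not carry over. Pictures are saved under pics/ and viewed, at most 10 in all, crops included, and the job is handed in when it is done.

Besides the shell and the picture viewer there is one more tool, called after ">>>" as name(argument=value, ...), one argument or row to a line, values as JSON. jog_arm: Moves the arm, as the interface text tells. Its arguments: {"type":"object","properties":{"rows":{"type":"array"},"gripper":{"type":"number"},"grip_force":{"type":"number"}},"required":["rows"]}

```bash
mkdir -p pics; ls; python3 - <<'E'
from workcell import *
import cv2
for n in("side","top"):
    cv2.imwrite(f"pics/{n}0.png",cv2.resize(capture(n),(800,600),interpolation=cv2.INTER_CUBIC))
    c=calibration(n);print(n,c["fx"],c["fy"],c["cx"],c["cy"]);print(c["T"])
print(observe())
E
```

```text
pics
side 385.32726791107336 385.32726791107336 263.391337132476 191.78799164144914
[[ 0.23679886  0.82694931 -0.50998151  1.02280191]
 [ 0.97153692 -0.19803403  0.12999439 -0.13824021]
 [ 0.00650508 -0.52624839 -0.85030601  0.96773144]
 [ 0.          0.          0.          1.        ]]
top 480.20467732820964 480.20467732820964 254.66654315765805 188.78813880010594
[[-0.00249353 -0.98532401  0.17067624  0.27225989]
 [-0.99999405  0.00286366  0.00192246 -0.0080506 ]
 [-0.002383   -0.17067043 -0.98532529  1.50638051]
 [ 0.          0.          0.          1.        ]]
{'clock': 0.1, 'joint_pos': array([ 1.05592987e+00,  2.45737639e-01,  1.55888453e+00, -3.08377554e-05,
        1.33870315e+00, -1.74119397e-01]), 'dq': array([ 0.00198254, -0.00191512, -0.00444514,  0.00027374, -0.00106226,
        0.00159955]), 'joint_efforts': array([ 2.07808280e-04, -4.16913450e+01, -3.15525949e+01,  6.87105116e-02,
        3.09434824e-02, -6.00538192e-05]), 'eef_pos': array([0.21698278, 0.61217214, 0.22326382]), 'eef_rot': array([ 1.69546909e-01,  9.85521737e-01, -8.20495438e-04, -2.78454999e-04]), 'force': array([-0.3410137 ,  0.09688128, -0.18620475]), 'torque': array([ 0.01900917,  0.06767572, -0.05147684]), 'gripper_force': 0.0, 'finger_gap': 0.09397895439049}
```

View pics/side0.png

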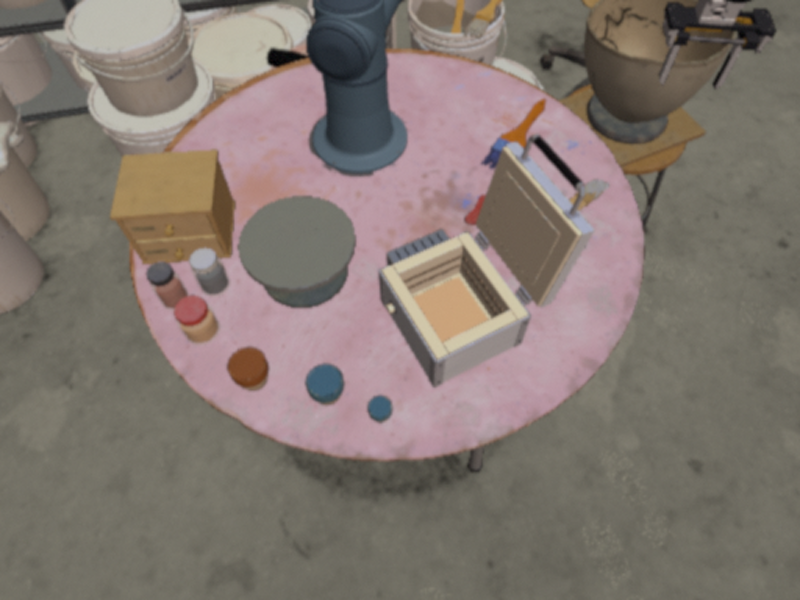

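View pics/top0.png

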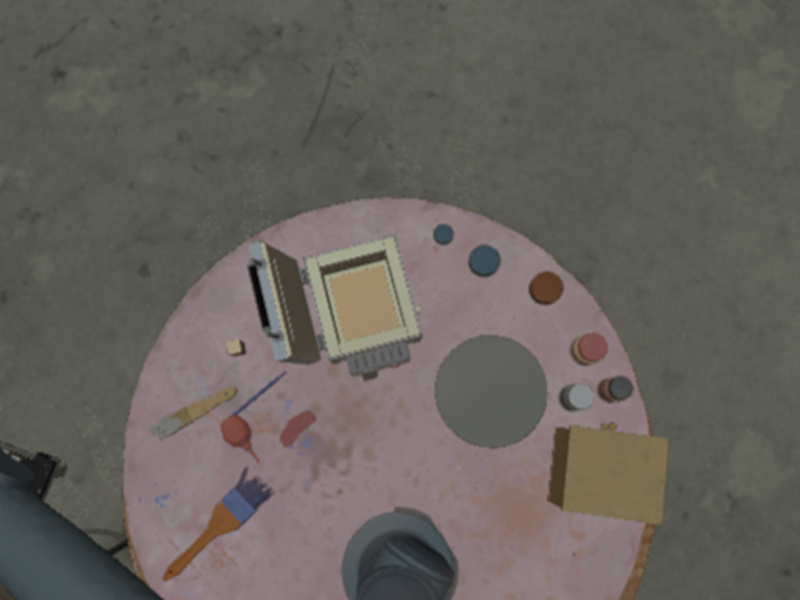

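The top view (800 px) shows the candidates: large teal cup (485,261), small teal cup (443,234), and brown cup (547,288). The kiln is at about (362,300), the bar at (260,296), the post at (235,347), and the red-lid jar at (590,348). The larger teal cup at (485,261) matches the description. I'll check it in a close crop.

```bash
cat > h.py <<'E'
import numpy as np, cv2
from workcell import *
def ray(n,u,v):
    c=calibration(n);T=np.array(c["T"]);d=T[:3,:3]@np.array([(u-c["cx"])/c["fx"],(v-c["cy"])/c["fy"],1]);return T[:3,3],d
def atz(n,u,v,z):
    o,d=ray(n,u,v);return (o+d*(z-o[2])/d[2]).round(4)
def proj(n,p):
    c=calibration(n);T=np.array(c["T"]);q=T[:3,:3].T@(np.array(p)-T[:3,3]);return np.array([c["fx"]*q[0]/q[2]+c["cx"],c["fy"]*q[1]/q[2]+c["cy"]])
E
python3 - <<'E'
from h import *
t=capture("top");s=capture("side");cv2.imwrite("pics/t_raw.png",t)
cv2.imwrite("pics/crop1.png",cv2.resize(t[140:240,145:365],(800,364),interpolation=cv2.INTER_CUBIC))
for n,im in(("top",t),("side",s)):
    h=cv2.cvtColor(im,cv2.COLOR_BGR2HSV)
    m=((h[...,0]>92)&(h[...,0]<112)&(h[...,1]>100)).astype(np.uint8)
    k,_,st,ce=cv2.connectedComponentsWithStats(m)
    for i in range(1,k):
        if st[i,4]>50:
            x,y,w,hh=st[i,:4];print(n,ce[i]*1.5625,st[i],atz(n,*ce[i],.056),atz(n,*ce[i],.04))
E
```

```text
side [323.75801282 380.55746337] [198 235  19  19 273] [ 0.5942 -0.1761  0.056 ] [ 0.5867 -0.1768  0.04  ]
side [379.09977064 406.66571101] [237 255  12  12 109] [ 0.6599 -0.0973  0.056 ] [ 0.6536 -0.0965  0.04  ]
```

View pics/crop1.png

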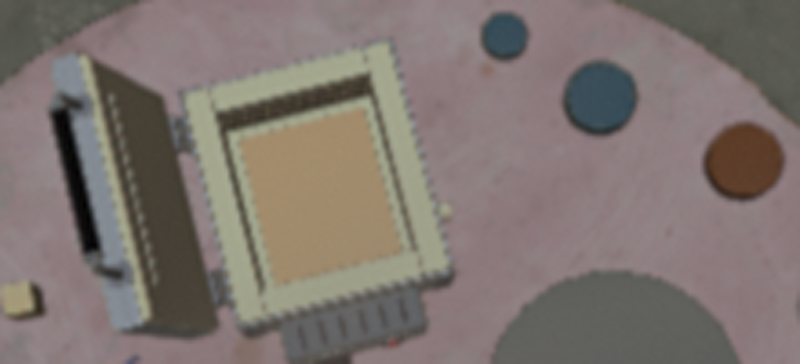

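The crop confirms three cups: large teal at (600,97), about 61 mm across, small teal at (505,36), and brown at (743,160). I choose the one at (600,97). Kiln rim corners are (182,93), (390,42), (452,275) and (240,330), and the bar runs (62,107)–(92,250).

```bash
python3 - <<'E'
from h import *
from scipy.optimize import least_squares
C=lambda u,v:(145+u/3.636-.36,140+v/3.636-.36)
cup=atz("top",*C(600,97),.056);print("cup top",cup)
print("brown",atz("top",*C(743,160),.063),"small",atz("top",*C(505,36),.04))
for n,z in (("rim",.115),("shelf",.035)):
    P={"rim":[(182,93),(390,42),(452,275),(240,330)],"shelf":[(235,140),(368,105),(410,255),(275,285)]}[n]
    Q=np.array([atz("top",*C(*p),z)[:2] for p in P]);print(n,Q,Q.mean(0))
    a=(Q[0]-Q[3])+0;print("yaw of -y axis",np.arctan2(a[1],a[0]),np.arctan2(*(Q[1]-Q[2])[::-1]))
b=[atz("top",*C(*p),.341) for p in((62,107),(92,250))];print("bar",b,(b[0]+b[1])/2)
t=lambda u,v:(u/1.5625,v/1.5625)
for p in((383,275),(463,233),(527,313),(440,373)): print("side rim",atz("side",*t(*p),.115))
print("side bar",[atz("side",*t(*p),.341) for p in((535,140),(580,187))])
E
```

```text
cup top [ 0.5935 -0.1753  0.056 ]
brown [ 0.5374 -0.2934  0.063 ] small [ 0.6512 -0.0962  0.04  ]
rim [[ 0.5848  0.1724]
 [ 0.627   0.0026]
 [ 0.4349 -0.0467]
 [ 0.3913  0.1225]] [0.5095 0.0627]
yaw of -y axis 0.25238233898997003 0.251215588492064
shelf [[ 0.5613  0.1365]
 [ 0.5917  0.0223]
 [ 0.4614 -0.0135]
 [ 0.4361  0.1009]] [0.512625 0.06155 ]
yaw of -y axis 0.27703330256934044 0.26813430823783163
bar [array([0.5245, 0.2248, 0.341 ]), array([0.426 , 0.2016, 0.341 ])] [0.47525 0.2132  0.341  ]
side rim [ 0.4519 -0.0436  0.115 ]
side rim [0.3965 0.1149 0.115 ]
side rim [0.5807 0.1708 0.115 ]
side rim [0.6515 0.0034 0.115 ]
side bar [array([0.4214, 0.199 , 0.341 ]), array([0.5227, 0.2285, 0.341 ])]
```

>>> jog_arm(
  rows=[0,0,0.05,0,0,0,0,0,0.05,0,0,0,0,0,0.05,0,0,0,0,0,0.05,0,0,0,0.02,-0.045,0,0,0,-0.1,0.02,-0.045,0,0,0,-0.1,0.02,-0.045,0,0,0,-0.1,0.02,-0.045,0,0,0,-0.1,0.02,-0.045,0,0,0,-0.1,0.02,-0.045,0,0,0,-0.1,0.02,-0.045,0,0,0,-0.1,0.02,-0.045,0,0,0,-0.1],
  gripper=0.094,
  grip_force=12,
)

```text
clock: 1.7
eef_pos: [0.3775, 0.2511, 0.4242]
eef_rot: [0.541, 0.841, 0.0, 0.0]
force: [-0.3, -0.1, 0.4]
finger_gap: 0.0942
gripper_force: 0.0
```

>>> jog_arm(
  rows=[0.024,-0.047,0,0,0,-0.02,0.024,-0.047,0,0,0,-0.02,0.024,-0.047,0,0,0,-0.02,0.024,-0.047,0,0,0,-0.02,0.024,-0.047,0,0,0,-0.02,0.024,-0.047,0,0,0,-0.02,0.024,-0.047,0,0,0,-0.02,0.024,-0.047,0,0,0,-0.02,0.024,-0.047,0,0,0,-0.015,0,0,0,0,0,0,0,0,0,0,0,0],
)

```text
clock: 3.08
eef_pos: [0.5931, -0.17, 0.424]
eef_rot: [0.611, 0.791, 0.0, -0.0]
force: [0.5, 0.6, -0.0]
finger_gap: 0.0939
gripper_force: 0.0
```

>>> jog_arm(
  rows=[0,-0.005,-0.04,0,0,0,0,0,-0.05,0,0,0,0,0,-0.05,0,0,0,0,0,-0.05,0,0,0,0,0,-0.05,0,0,0,0,0,-0.04,0,0,0,0,0,-0.03,0,0,0,0,0,-0.03,0,0,0,0,0,-0.026,0,0,0,0,0,-0.02,0,0,0,0,0,0,0,0,0],
)

```text
clock: 4.45
eef_pos: [0.5923, -0.1741, 0.0372]
eef_rot: [0.611, 0.792, -0.0, -0.001]
force: [0.3, -0.0, 0.1]
finger_gap: 0.0938
gripper_force: 0.0
```

>>> jog_arm(
  rows=[0,0,0,0,0,0,0,0,0,0,0,0,0,0,0,0,0,0,0,0,0,0,0,0,0,0,0,0,0,0,0,0,0,0,0,0,0,0,0,0,0,0,0,0,0,0,0,0],
  gripper=0.04,
)

```text
clock: 5.45
eef_pos: [0.5937, -0.1755, 0.0387]
eef_rot: [0.611, 0.791, 0.0, 0.0]
force: [0.4, 0.5, 3.5]
finger_gap: 0.0584
gripper_force: 12.0
```

```bash
python3 - <<'E'
from h import *
s=capture("side");print(proj("side",[.594,-.1755,.04]),observe()["finger_gap"],observe()["force"])
cv2.imwrite("pics/crop2.png",cv2.resize(s[190:290,130:270],(784,560),interpolation=cv2.INTER_CUBIC))
E
```

```text
[208.14008139 245.97260865] 0.05830731260557151 [0.8847277 0.379114  4.2751929]
```

View pics/crop2.png

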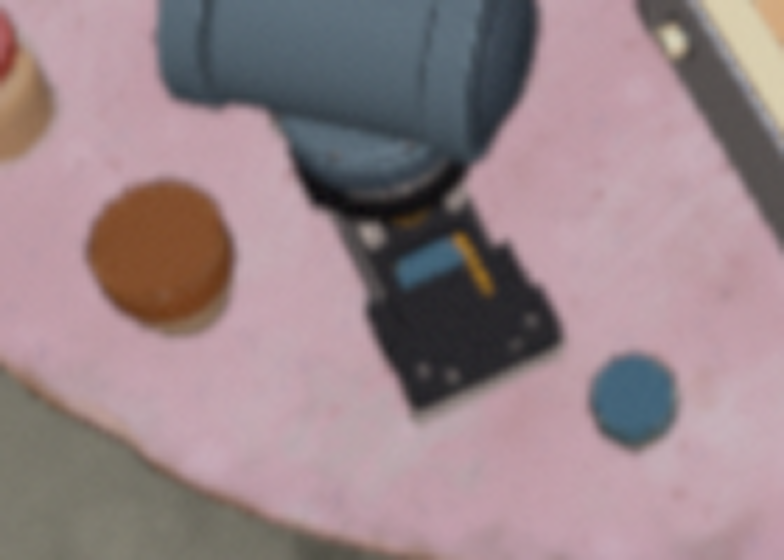

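The cup is hidden under the gripper. The gap is 58 mm and the force is +4 N upward, which suggests the fingertips are on the tapered foot. I'll regrasp a bit higher.

>>> jog_arm(
  rows=[0,0,0,0,0,0,0,0,0,0,0,0,0,0,0,0,0,0,0,0,0.007,0,0,0,0,0,0,0,0,0],
  gripper=0.085,
)

```text
clock: 6.12
eef_pos: [0.5938, -0.1756, 0.0462]
eef_rot: [0.611, 0.791, 0.0, 0.001]
force: [-0.5, 0.3, -0.4]
finger_gap: 0.0851
gripper_force: 0.0
```

>>> jog_arm(
  rows=[0,0,0,0,0,0,0,0,0,0,0,0,0,0,0,0,0,0,0,0,0,0,0,0,0,0,0,0,0,0,0,0,0,0,0,0,0,0,0,0,0,0],
  gripper=0.04,
)

```text
clock: 7.0
eef_pos: [0.5932, -0.1753, 0.0452]
eef_rot: [0.611, 0.791, 0.0, -0.0]
force: [-0.1, -0.5, -0.6]
finger_gap: 0.0586
gripper_force: 12.0
```

>>> jog_arm(
  rows=[0,0,0.01,0,0,0,0,0,0.02,0,0,0,0,0,0.03,0,0,0,0,0,0.03,0,0,0,0,0,0.03,0,0,0,0,0,0.03,0,0,0,0,0,0.02,0,0,0,0,0,0,0,0,0],
)

```text
clock: 8.0
eef_pos: [0.5942, -0.1758, 0.2178]
eef_rot: [0.611, 0.791, 0.0, 0.002]
force: [-0.6, 0.7, -1.8]
finger_gap: 0.0584
gripper_force: 12.0
```

>>> jog_arm(
  rows=[-0.008,0.024,0,0,0,0,-0.008,0.024,0,0,0,0,-0.008,0.024,0,0,0,0,-0.008,0.024,0,0,0,0,-0.008,0.024,0,0,0,0,-0.008,0.024,0,0,0,0,-0.008,0.024,0,0,0,0,-0.008,0.024,0,0,0,0,-0.009,0.024,0,0,0,0,-0.009,0.022,0,0,0,0,0,0,0,0,0,0,0,0,0,0,0,0],
)

```text
clock: 9.5
eef_pos: [0.5113, 0.0627, 0.2154]
eef_rot: [0.611, 0.791, 0.0, 0.0]
force: [0.6, -0.2, -1.7]
finger_gap: 0.0583
gripper_force: 12.0
```

```bash
python3 - <<'E'
from h import *
s=capture("side");o=observe();print(o["eef_pos"],o["finger_gap"],o["force"],proj("side",o["eef_pos"]))
cv2.imwrite("pics/crop3.png",cv2.resize(s[110:260,200:400],(800,600),interpolation=cv2.INTER_CUBIC))
E
```

```text
[0.51141008 0.06235535 0.21539277] 0.058568180393175434 [-0.2354188  -0.23998415 -1.83582742] [292.04152032 164.0494037 ]
```

View pics/crop3.png

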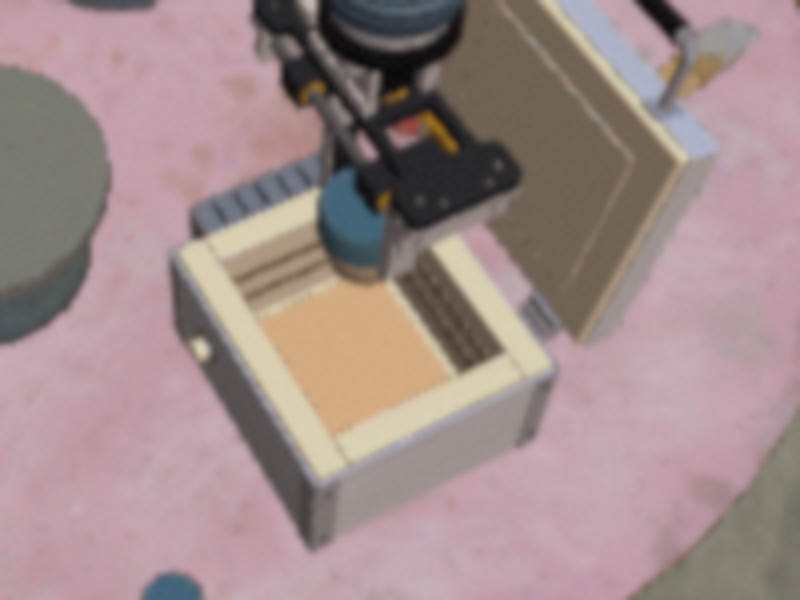

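The cup is upright and centred in the fingers, with its left edge at (318,215) as predicted. It is over the shelf, with no wall contact expected. Lowering it.

>>> jog_arm(
  rows=[0,0,-0.02,0,0,0,0,0,-0.02,0,0,0,0,0,-0.02,0,0,0,0,0,-0.02,0,0,0,0,0,-0.02,0,0,0,0,0,-0.015,0,0,0,0,0,-0.01,0,0,0,0,0,-0.005,0,0,0,0,0,0,0,0,0,0,0,0,0,0,0],
)

```text
clock: 10.8
eef_pos: [0.5117, 0.0626, 0.0859]
eef_rot: [0.611, 0.791, 0.0, 0.0]
force: [0.9, 0.3, -1.6]
finger_gap: 0.0584
gripper_force: 12.0
```

>>> jog_arm(
  rows=[0,0,-0.002,0,0,0,0,0,-0.002,0,0,0,0,0,0,0,0,0,0,0,0,0,0,0],
)

```text
clock: 11.3
eef_pos: [0.5112, 0.0626, 0.0812]
eef_rot: [0.611, 0.791, -0.0, -0.0]
force: [0.9, -0.8, -1.1]
finger_gap: 0.0583
gripper_force: 12.0
```

>>> jog_arm(
  rows=[0,0,-0.001,0,0,0,0,0,-0.001,0,0,0,0,0,0,0,0,0,0,0,0,0,0,0],
)

```text
clock: 11.8
eef_pos: [0.5115, 0.0625, 0.08]
eef_rot: [0.611, 0.791, -0.0, 0.0]
force: [-2.1, 0.0, 5.6]
finger_gap: 0.0584
gripper_force: 12.0
```

>>> jog_arm(
  rows=[0,0,0,0,0,0,0,0,0,0,0,0,0,0,0,0,0,0,0,0,0,0,0,0,0,0,0,0,0,0,0,0,0,0,0,0],
  gripper=0.084,
)

```text
clock: 12.55
eef_pos: [0.5113, 0.0626, 0.0793]
eef_rot: [0.611, 0.791, 0.0, 0.0]
force: [-0.5, 0.9, -0.6]
finger_gap: 0.0839
gripper_force: 0.0
```

>>> jog_arm(
  rows=[0,0,0.01,0,0,0,0,0,0.02,0,0,0,0,0,0.03,0,0,0,0,0,0.04,0,0,0,0,0,0.05,0,0,0,0,0,0.05,0,0,0,0,0,0.05,0,0,0,0,0,0.05,0,0,0,0,0,0.05,0,0,0,0,0,0.04,0,0,0,0,0,0,0,0,0],
)

```text
clock: 13.92
eef_pos: [0.5118, 0.0626, 0.4741]
eef_rot: [0.611, 0.791, 0.002, 0.003]
force: [-0.6, 1.2, 0.2]
finger_gap: 0.084
gripper_force: 0.0
```

>>> jog_arm(
  rows=[-0.003,0.012,0,0,0,0.131,-0.003,0.012,0,0,0,0.131,-0.003,0.012,0,0,0,0.131,-0.003,0.012,0,0,0,0.131,-0.003,0.013,0,0,0,0.131,-0.003,0.013,0,0,0,0.131,-0.003,0.013,0,0,0,0.131,-0.003,0.013,0,0,0,0.131,-0.003,0.013,0,0,0,0.131,-0.003,0.012,0,0,0,0.131,-0.004,0.012,0,0,0,0.131,-0.004,0.012,0,0,0,0.131],
  gripper=0.06,
)

```text
clock: 15.42
eef_pos: [0.4726, 0.2119, 0.4678]
eef_rot: [-0.13, 0.992, -0.0, -0.001]
force: [0.9, -0.3, 0.4]
finger_gap: 0.06
gripper_force: 0.0
```

```bash
python3 - <<'E'
from h import *
t=capture("top");s=capture("side");o=observe();print(o["eef_pos"],o["eef_rot"],proj("side",o["eef_pos"]),proj("side",[.4735,.212,.341]))
cv2.imwrite("pics/crop4.png",np.hstack([cv2.resize(s[60:260,240:400],(400,500),interpolation=cv2.INTER_CUBIC),cv2.resize(t[140:240,185:265],(400,500),interpolation=cv2.INTER_CUBIC)]))
E
```

```text
[0.47251733 0.21223173 0.46801513] [-1.28361567e-01  9.91726901e-01 -6.11909245e-06 -1.03078990e-03] [369.5537379   57.64126614] [355.89766662 104.81640949]
```

View pics/crop4.png

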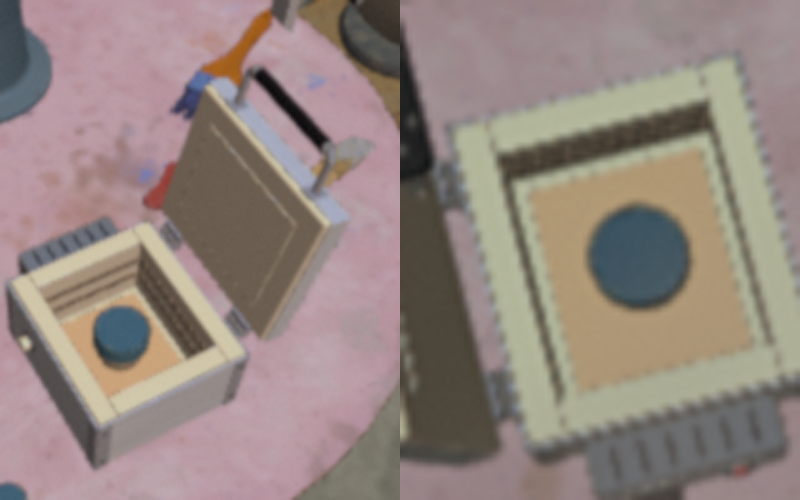

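The cup stands upright mid-shelf at (638,257) in the right panel. After height parallax that agrees with the shelf centre at (640,269). The bar's middle is at (291,108) in the left panel, as predicted. Descending on it.

>>> jog_arm(
  rows=[0,0,-0.03,0,0,0,0,0,-0.03,0,0,0,0,0,-0.02,0,0,0,0,0,-0.02,0,0,0,0,0,-0.015,0,0,0,0,0,-0.012,0,0,0,0,0,0,0,0,0],
)

```text
clock: 16.4
eef_pos: [0.473, 0.2116, 0.3415]
eef_rot: [-0.128, 0.992, -0.0, -0.001]
force: [0.3, -0.0, -0.5]
finger_gap: 0.06
gripper_force: 0.0
```

>>> jog_arm(
  rows=[0,0,0,0,0,0,0,0,0,0,0,0,0,0,0,0,0,0,0,0,0,0,0,0,0,0,0,0,0,0,0,0,0,0,0,0,0,0,0,0,0,0,0,0,0,0,0,0],
  gripper=0,
  grip_force=15,
)

```text
clock: 17.4
eef_pos: [0.4733, 0.2117, 0.3425]
eef_rot: [-0.128, 0.992, 0.0, 0.0]
force: [-0.4, 1.0, 1.7]
finger_gap: 0.0132
gripper_force: 15.0
```

```bash
python3 - <<'E'
import numpy as np
R,ph=.23355,.0686;a=np.linspace(1.7453,.262,37)+ph
h=R*np.cos(a);z=R*np.sin(a)
P=np.c_[.2535*h,-.967*h,z];P=np.round((P-P[0])*2000)/2
for k in range(3):print((np.diff(P,axis=0)[12*k:12*k+12]).tolist(),P[12*k+12])
E
```

```text
[[2.5, -9.0, 2.0], [2.5, -9.0, 2.0], [2.0, -9.5, 1.0], [2.5, -9.0, 1.0], [2.5, -9.5, 0.5], [2.5, -9.5, 0.5], [2.5, -9.0, -0.5], [2.5, -9.5, -0.5], [2.5, -9.0, -1.0], [2.0, -9.5, -1.5], [2.5, -9.0, -2.0], [2.5, -9.0, -2.0]] [  29.  -110.5   -0.5]
[[2.5, -9.0, -2.5], [2.0, -9.0, -3.0], [2.5, -8.5, -3.5], [2.0, -8.5, -3.5], [2.5, -8.5, -4.0], [2.0, -8.5, -4.5], [2.0, -8.0, -5.0], [2.0, -8.0, -5.0], [2.5, -7.5, -5.5], [1.5, -7.5, -5.5], [2.0, -7.0, -6.0], [2.0, -7.0, -6.5]] [  54.5 -207.5  -55. ]
[[1.5, -7.0, -7.0], [2.0, -6.0, -6.5], [1.5, -6.5, -7.5], [1.5, -5.5, -7.5], [1.5, -6.0, -7.5], [1.5, -5.0, -8.0], [1.0, -5.0, -8.5], [1.5, -4.5, -8.0], [1.0, -4.5, -8.5], [1.0, -3.5, -9.0], [1.0, -4.0, -9.0], [1.0, -3.0, -9.0]] [  70.5 -268.  -151. ]
```

>>> jog_arm(
  rows=[0.0025,-0.009,0.002,0,0,0,0.0025,-0.009,0.002,0,0,0,0.002,-0.0095,0.001,0,0,0,0.0025,-0.009,0.001,0,0,0,0.0025,-0.0095,0.0005,0,0,0,0.0025,-0.0095,0.0005,0,0,0,0.0025,-0.009,-0.0005,0,0,0,0.0025,-0.0095,-0.0005,0,0,0,0.0025,-0.009,-0.001,0,0,0,0.002,-0.0095,-0.0015,0,0,0,0.0025,-0.009,-0.002,0,0,0,0.0025,-0.009,-0.002,0,0,0],
)

```text
clock: 18.9
eef_pos: [0.5023, 0.1005, 0.3414]
eef_rot: [-0.128, 0.992, -0.0, -0.0]
force: [-0.3, -0.2, -1.1]
finger_gap: 0.0134
gripper_force: 15.0
```

>>> jog_arm(
  rows=[0.0025,-0.009,-0.0025,0,0,0,0.002,-0.009,-0.003,0,0,0,0.0025,-0.0085,-0.0035,0,0,0,0.002,-0.0085,-0.0035,0,0,0,0.0025,-0.0085,-0.004,0,0,0,0.002,-0.0085,-0.0045,0,0,0,0.002,-0.008,-0.005,0,0,0,0.002,-0.008,-0.005,0,0,0,0.0025,-0.0075,-0.0055,0,0,0,0.0015,-0.0075,-0.0055,0,0,0,0.002,-0.007,-0.006,0,0,0,0.002,-0.007,-0.0065,0,0,0],
)

```text
clock: 20.4
eef_pos: [0.5277, 0.0036, 0.2868]
eef_rot: [-0.128, 0.992, -0.0, -0.0]
force: [-0.4, 0.2, -0.2]
finger_gap: 0.0134
gripper_force: 15.0
```

>>> jog_arm(
  rows=[0.0015,-0.007,-0.007,0,0,0,0.002,-0.006,-0.0065,0,0,0,0.0015,-0.0065,-0.0075,0,0,0,0.0015,-0.0055,-0.0075,0,0,0,0.0015,-0.006,-0.0075,0,0,0,0.0015,-0.005,-0.008,0,0,0,0.001,-0.005,-0.0085,0,0,0,0.0015,-0.0045,-0.008,0,0,0,0.001,-0.0045,-0.0085,0,0,0,0.001,-0.0035,-0.009,0,0,0,0.001,-0.004,-0.009,0,0,0],
)

```text
clock: 21.78
eef_pos: [0.5425, -0.0528, 0.1993]
eef_rot: [-0.128, 0.992, 0.001, -0.0]
force: [-0.8, 5.9, -2.7]
finger_gap: 0.0135
gripper_force: 15.0
```

```bash
python3 - <<'E'
from h import *
s=capture("side");o=observe();print(o["eef_pos"],o["force"],o["finger_gap"])
R,ph=.23355,.0686
print("theta if bar at TCP",np.arcsin((o["eef_pos"][2]-.115)/R)-ph)
K=np.array([.5115,.0625,0]);X=np.array([-.2525,.9676,0]);Y=np.array([-.9676,-.2525,0]);H=K+.098*X+[0,0,.115]
v=s[60:260,230:400].copy();v=cv2.resize(v,(510,600),interpolation=cv2.INTER_CUBIC)
def pt(r,h,y,th):return proj("side",H+(-X*np.cos(th)+[0,0,np.sin(th)])*r+(X*np.sin(th)+[0,0,np.cos(th)])*h+Y*y)
for th,c in((.192,(0,0,255)),(.295,(0,255,0)),(.4,(255,0,0))):
    for q in(pt(.188,.0,-.1,th),pt(.188,.0,.1,th),pt(.188,.031,-.1,th),pt(.233,.016,-.051,th)):
        cv2.circle(v,tuple(int(i) for i in ((q-[230,60])*3)),2,c,-1)
cv2.imwrite("pics/crop5.png",v)
E
```

```text
[ 0.54257605 -0.05321376  0.19812871] [ 1.20676499  3.20344544 -4.30891008] 0.013321134246449375
theta if bar at TCP 0.2953148356960858
```

View pics/crop5.png

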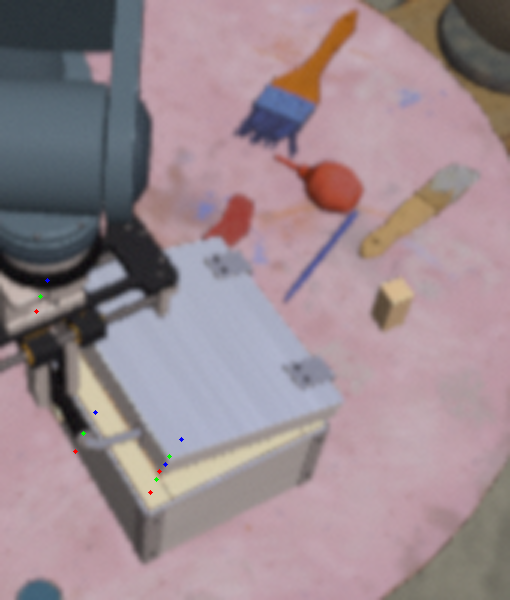

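>>> jog_arm(
  rows=[0,-0.001,-0.004,0,0,0,0,0,-0.003,0,0,0,0,0,0,0,0,0,0,0,0,0,0,0,0,0,0,0,0,0,0,0,0,0,0,0],
)

```text
clock: 22.58
eef_pos: [0.543, -0.0547, 0.1936]
eef_rot: [-0.128, 0.992, -0.0, 0.0]
force: [0.2, 1.1, -1.5]
finger_gap: 0.0136
gripper_force: 15.0
```

```bash
python3 - <<'E'
from h import *
o=observe();print(o["eef_pos"],o["force"],o["finger_gap"],o["gripper_force"])
R,ph=.23355,.0686
print(np.arcsin((o["eef_pos"][2]-.115)/R)-ph)
s=capture("side");t=capture("top")
K=np.array([.5115,.0625,0]);X=np.array([-.2525,.9676,0]);Y=np.array([-.9676,-.2525,0]);H=K+.098*X+[0,0,.115]
v=cv2.resize(s[180:240,255:345],(750,500),interpolation=cv2.INTER_CUBIC)
def pt(r,h,y,th):return proj("side",H+(-X*np.cos(th)+[0,0,np.sin(th)])*r+(X*np.sin(th)+[0,0,np.cos(th)])*h+Y*y)
for th,c in((.192,(0,0,255)),(.262,(0,255,0)),(.332,(255,0,0))):
    for q in(pt(.188,.0,-.1,th),pt(.188,.031,-.1,th),pt(.01,.031,-.1,th)):
        cv2.circle(v,tuple(int(i) for i in ((q-[254.5,179.5])*8.333)),4,c,-1)
cv2.imwrite("pics/crop6.png",v)
E
```

```text
[ 0.54301522 -0.05467428  0.19363522] [ 0.20558188  1.05214453 -1.49232454] 0.013643225590880867 14.999253451824188
0.2748052334261386
```

View pics/crop6.png

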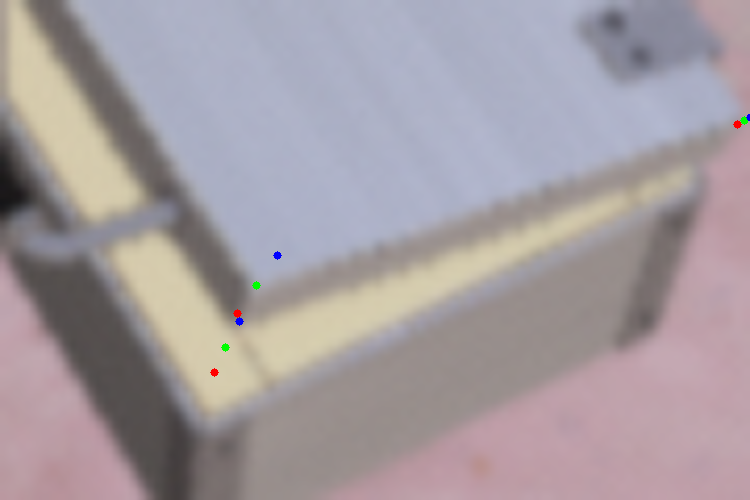

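The lid's top front corner at (250,282) matches the 0.262–0.28 rad overlay. The lower edge blends into cream brick. I'll trim 2 mm down and hold.

>>> jog_arm(
  rows=[0,0,-0.001,0,0,0,0,0,-0.001,0,0,0,0,0,0,0,0,0,0,0,0,0,0,0,0,0,0,0,0,0,0,0,0,0,0,0,0,0,0,0,0,0,0,0,0,0,0,0],
)

```text
clock: 23.68
eef_pos: [0.5431, -0.0551, 0.1917]
eef_rot: [-0.128, 0.992, -0.001, 0.0]
force: [-0.1, -5.2, 0.4]
finger_gap: 0.0137
gripper_force: 15.0
```

```bash
python3 - <<'E'
from h import *
o=observe();print(o["eef_pos"],o["force"],o["finger_gap"],o["gripper_force"],abs(o["dq"]).max())
print(np.arcsin((o["eef_pos"][2]-.115)/.23355)-.0686)
print(sign_off())
E
```

```text
[ 0.54313295 -0.05514392  0.19172456] [-0.07812249 -5.17830223  0.4275531 ] 0.013727543551966695 14.999582469463348 0.0012747367787432175
0.26613032913028484
the job is handed in; nothing more can be done
None
```

The teal cup stands upright, released, in the middle of the kiln shelf, and the arm is holding the lid by its bar at about 15 degrees (0.266 rad, worked out from the gripper height). The job was handed in at about 24 s, and `sign_off()` returned no verdict.

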